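Set the sliding rod against the blank and flip the cam lever

TASK

Clamp the wooden blank in the blue holding fixture: slide the rod in by its black knob until the blank stands square against the steel anvil and the spring pad on the rod's end is pushed back about half of its 6 mm travel, not bottomed. Then flip the red cam lever over centre until it snaps down on its stop, which locks the rod, and let go. Be gentle with the fixture, and leave the glue bottle, tape roll and wax block where they are.

Things in the scene. Friction and masses are not known exactly. Their poses are not given: they have to be found in the camera images.
- fixture: Blue and bare-metal fixture fixed to the desk. Origin on the desk; x runs along the rod towards blank and fence, y left of that, z up. Bed: x -85 to +125, y +-40 mm, top z = 12. Blue clamp block: x -55 to -15, y +-22 mm, top z = 73, ears to z = 94 carry the lever. A 14 mm rod slides along x through it at y = 0, z = 45 mm. Push no part of it (rod and lever included) with more than 30 N.
- rod (a joint): How far the rod is slid in (m), 0 to 0.065, starts at 0 to 0.008. With the lever open a drag bush resists it with about 9 N (more when moved fast) and holds it where it is left, even against the pad's spring; with the lever closed it is locked.
- knob (a point): Middle of the top face of the black knob on the rod's rear end, a block 20 mm along fixture x, 26 mm along y, from 66 mm below this point up to it (z 30 to 96 mm); it can be pushed from behind (from fixture -x) or gripped across y.
- lever (a joint): Angle of the red cam lever (rad), about an axis along fixture x through lever_pivot. Starts open at 0 to 0.12; 0 leans 0.26 rad from upright to fixture -y, 0.26 is upright, 1.85 is closed on its stop, level, pointing to +y. Free at first; then the cam bears on the rod, torque rises to about 0.5 N m near 0.8 and is nil at centre (1.45); beyond, it snaps to its stop by itself and stays.
- lever_pivot (a point): Pivot of the lever on the fixture, at fixture x = -35, y = 0, z = 87 mm.
- lever_tip (a point): Point near the free end of the lever, 78 mm from the pivot on its centre line; the lever is a bar 16 mm wide (along fixture x) and 9 mm thick.
- fence: Blue end fence on the bed beyond the blank, fixed; 18 mm along x, 70 along y, 56 tall, origin under its middle, axes as the fixture's. It carries a square steel anvil (38 mm wide, 40 tall) on a screw; the anvil's face stands 8 to 16 mm off the fence's front face, towards the rod. How far differs each time and is not measured. It does not give way.
- blank: Loose wooden blank standing on the bed between pad and anvil: 29 mm along its x (the rod's direction), 46 along y, 66 tall, origin under its middle. It starts 2 to 20 mm short of the anvil and up to 0.12 rad askew. Soft wood: never press it on the fence with more than 14 N.
- glue_bottle: Loose small white glue bottle with red cap, 45 mm across, 104 mm tall, origin under its middle. Bystander.
- tape_roll: Loose roll of black tape lying flat, 46 mm across, 18 mm high, origin under its middle. Bystander.
- rod_end (a point): Front end of the rod, at fixture x = 9 mm + rod value. Ahead of it a black rubber pad (36 mm wide, 44 tall, 6 thick) rides on a spring plunger: travel 6 mm, 1.5 N per mm, no preload, so half travel is 4.5 N. The unpressed pad's front face is 13 mm ahead of this point.
- wax_block: Loose orange-brown wax block lying beside the fixture, 30 x 56 x 22 mm, origin under its middle. Bystander.
There are look-alikes about, which are no part of the job. Leave any green or turquoise look-alike of the blank alone.

How it is judged:
By the outcome, as a careful person would: the job done as asked, in the order asked, and still so for the second after the job is handed in, with the robot touching nothing.
It also fails if it takes over 72 s, if anything falls off the work surface, if the arm or the gripper's body presses on something with over 40 N, if the wrist force passes 120 N, or if a joint passes its speed limit or range.

ROBOT

A 6-joint arm with a two-finger parallel gripper is mounted at the origin on a cart in front of the work surface, level with it; the furniture and walls round the work are solid. World frame = base frame: x ahead of the robot, y to its left, z up, the work surface at z = 0. Lengths are in mm, angles in rad, forces in N, time in s.
With the tool pointing down it reaches from about 300 to 775 mm from the base axis. Payload 14.6 kg.
Tool frame: the origin (TCP) lies at the very end of the fingers, on their centre line; the grasp point (between the pads) lies 19 mm behind it (grip_point_offset is the distance from the TCP to the grasp point, in mm); z points along the fingers, y is the line along which they close (so a half turn about z gives the same grasp; the last joint's range is limited). The gripper opens to 94 mm and grips with 3 to 60 N. Pads are 16 mm wide; open, the fingers measure 119 mm over their backs; the gripper's body (75 mm by 177 mm) begins 78 mm behind the grasp point.
Start: joints at [1.244, 0.3, 1.521, -0, 1.321, -0.067], TCP at [141.286, 531.533, 205.446] pointing down, gripper open.
Joint ranges: [-3.03, 3.03], [-0.79, 2.21], [0.23, 2.52], [-1.04, 4.18], [0, 3.07], [-2.55, 2.55]. Speed limits (rad/s): [2.22, 2.22, 2.57, 3.14, 3.14, 3.14].

INTERFACE

Orientations are given as [roll, pitch, yaw] about the fixed x, y, z axes, in that order (R = Rz(yaw) Ry(pitch) Rx(roll)).
In Python, from cell import read_state, camera, camera_info, sign_off, grip_point_offset gives the robot as it stands.
- The arm moves only by the shell command python3 -m handwheel 'ROWS' [FORCE]. ROWS is text: rows parted by semicolons, each of 5 numbers parted by spaces: the shift along the world's x, y, z in units of 40 mm (1.0 is 40 mm), then the turn about the world's z in units of 5 degrees (1.0 is 5 degrees), then the closure, from 0 (fully open) to 1 (shut). In form: dx dy dz yaw gripper; .... A call has 1 to 12 rows; each row shifts and turns the commanded pose from where the row before left it; what a row does not reach is not made up. A row lasts 1/12 s, in which the tool goes at most 41.7 mm and 7.16 degrees, less where a joint would pass 70% of its speed; a pose out of reach is approached as far as the arm can. A call is refused whole if a number of a shift passes 1 or a number of a turn 1, either way. A call with a gripper value outside its range is refused whole. The fingers move at their own pace and stop on an object; FORCE is the grip in N (left out, the last holds). Time passes only in rows, so rows that do not move let the fingers close. It gives the time, the measured TCP pose, the force, the opening and the grip force at its end, in the units of the state.
- read_state(): the state, without advancing time (a new reading comes with each control period).
- camera(name): name is "scene" or "top" or "wrist"; returns (picture, depth): 420x560x3 uint8, red, green, blue; 420x560 float32, mm along the optical axis (not along the pixel's ray), 0 where there is no reading.
- camera_info(name): a dict with "intrinsics" (3x3 intrinsics, pixels), "world_from_camera" (4x4, takes a point from camera to world coordinates). Camera axes: x right, y down, z forward; pixel columns grow to the right and rows downward; lengths in mm; the calibration is good to about 2 mm. The wrist camera is an equidistant fisheye: a pixel r from the principal point sees the ray r / f radians off the axis. A picture is of the moment at which its call begins: read the wrist's pose just before it. camera_info takes no time and is no camera call; for the wrist camera it gives the pose at the moment of the call.
- sign_off(): hands the job in; it is judged then, once.
The state is a dict: "clock": time; "joints": joint angles; "qd": joint speeds; "effort": joint torques, N m; "eef_pos": TCP position; "eef_rot": TCP orientation; "wrist_force": force on the tool from outside, world axes, zero at the start; "moment": the same for the moment, N m; "finger_gap": finger opening in mm; "finger_force": force on a finger pad.
Only numpy, scipy, OpenCV 4.12 (cv2) and the standard library are available. Lean on these libraries where they do the work, as an engineer would, in place of code of your own. Each camera call takes 0.05 s, during which the arm holds its last target. There are 200 camera calls.

## Working session

There is one attempt and no reset: what is moved stays moved. The work goes in short steps, Python scripts to look and compute and a shell command to move; the robot and the scene stay as the last step left them, time stands still between calls to the robot, and variables do not carry over. Pictures are saved under pics/ and viewed, at most 10 in all, crops included, and the job is handed in when it is done.

```bash
mkdir -p pics; ls; python3 - <<'E'
from cell import *
import cv2,numpy as np
s=read_state();print(s)
for n in("scene","top"):
    p,d=camera(n);i=camera_info(n);print(n,np.round(i["intrinsics"],1).tolist(),np.round(i["world_from_camera"],3).tolist())
    cv2.imwrite(f"pics/{n}0.png",p[:,:,::-1]);np.savez(f"{n}0.npz",p=p,d=d,K=i["intrinsics"],T=i["world_from_camera"])
E
```

```text
pics
{'clock': 0.0, 'joints': array([ 1.24440649e+00,  3.00463319e-01,  1.52159801e+00,  3.06385786e-05,
        1.32067927e+00, -6.65989643e-02]), 'qd': array([-1.76188145e-04,  1.29851582e-05,  8.72985833e-04, -5.56474896e-04,
        2.63843614e-04,  1.75009708e-03]), 'effort': array([ 1.17201478e-03, -5.31814170e+01, -3.52732337e+01,  7.09321070e-02,
        2.44975177e-02, -7.17519424e-05]), 'eef_pos': array([141.19280352, 531.29485849, 204.88343353]), 'eef_rot': array([-3.14044923e+00, -1.06005993e-04,  2.88179412e+00]), 'wrist_force': array([ 0.56816754,  0.730106  , -0.05799684]), 'moment': array([-0.05267857,  0.03739857,  0.01606388]), 'finger_force': 0.0, 'finger_gap': 93.86969693586245}
scene [[431.3, 0.0, 275.6], [0.0, 431.3, 198.6], [0.0, 0.0, 1.0]] [[-0.878, -0.293, 0.379, 237.022], [-0.479, 0.503, -0.719, 942.606], [0.02, -0.813, -0.582, 621.413], [0.0, 0.0, 0.0, 1.0]]
top [[502.3, 0.0, 287.0], [0.0, 502.3, 209.3], [0.0, 0.0, 1.0]] [[-0.003, -0.998, 0.06, 484.569], [-1.0, 0.003, -0.002, 363.788], [0.002, -0.06, -0.998, 1203.224], [0.0, 0.0, 0.0, 1.0]]
```

View pics/scene0.png

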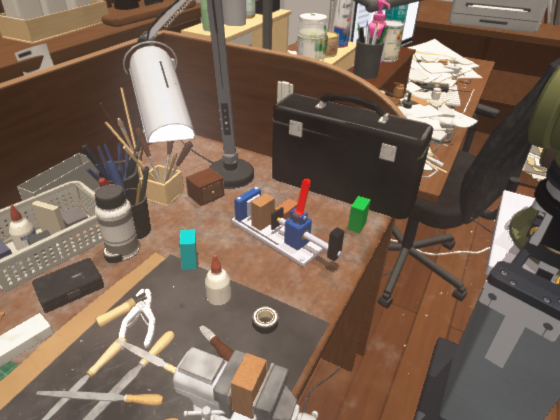

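View pics/top0.png

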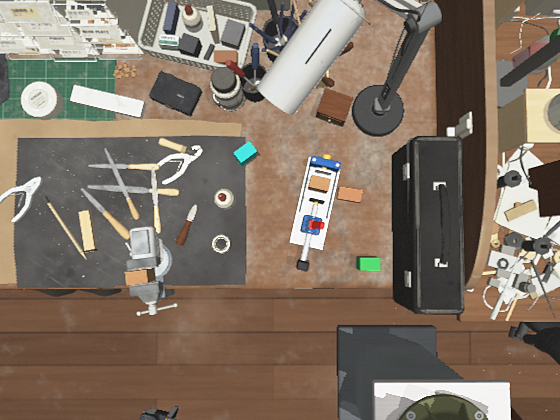

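Scene and top views: the fixture is at top px (315,200), with the rod pointing up and slightly right in the image. The knob is at (303,265), the red lever at (315,225), and the blank at (319,183).

Things that could be taken for the blank:
- wood in the vise, (140,278)
- wax block, (350,194)
- turquoise block, (245,152)
- green block, (370,263)

I choose (319,183), the one standing on the bed between pad and anvil. Next I'll check it in a close crop and measure.

```bash
cat > h.py <<'E'
import numpy as np,cv2
from cell import *
def cloud(d,K,T):
    v,u=np.mgrid[:d.shape[0],:d.shape[1]]
    c=np.stack([(u-K[0,2])/K[0,0]*d,(v-K[1,2])/K[1,1]*d,d,np.ones_like(d)],-1)
    return (c@T.T)[...,:3]
E
python3 - <<'E'
from h import *
t=np.load("top0.npz");p=t["p"];P=cloud(t["d"],t["K"],t["T"])
h=cv2.cvtColor(p,cv2.COLOR_RGB2HSV).astype(int);H,S,V=h[...,0],h[...,1],h[...,2]
box=np.zeros(H.shape,bool);box[145:280,280:345]=1
print("desk z",np.median(P[210:230,255:280,2]))
bed=box&(S<50)&(V>150)&(abs(P[...,2]-12)<6)
blue=box&(H>100)&(H<130)&(S>100)
red=box&((H<5)|(H>174))&(S>150)
blank=box&(H>5)&(H<20)&(S>90)&(P[...,2]>60)&(P[...,2]<90)
knob=box&(V<70)&(P[...,2]>80)&(P[...,2]<110)
for n,m in dict(bed=bed,blue=blue,red=red,blank=blank,knob=knob).items():
    q=P[m]; print(n,len(q),np.round(q.mean(0),1),"z",np.round(np.percentile(q[:,2],[5,50,95]),1),[np.round(x,1) for x in cv2.minAreaRect(q[:,:2].astype(np.float32))])
al=cv2.minAreaRect(P[bed|(box&(abs(P[...,2]-12)<6))][:,:2].astype(np.float32));print("bed all",al)
c1=cv2.resize(p[140:285,275:385],None,fx=4,fy=4,interpolation=2)
s=np.load("scene0.npz")["p"];c2=cv2.resize(s[170:275,220:350],None,fx=2.7,fy=2.7,interpolation=2)
o=np.zeros((580,440+c2.shape[1],3),np.uint8);o[:580,:440]=c1;o[:c2.shape[0],440:]=c2
cv2.imwrite("pics/crop1.png",o[:,:,::-1])
E
```

```text
desk z 1.4811561610778199
bed 1500 [556.8 298.8  13.4] z [ 9.6 13.4 16.8] [array([579.9, 321.1]), array([137.1, 218. ]), np.float64(77.2)]
blue 415 [599.6 291.   79. ] z [49.3 70.9 95.5] [array([571.9, 301.2]), array([ 68.5, 203.7]), np.float64(72.9)]
red 99 [516.  300.1 129.6] z [ 95.  130.2 163.8] [array([515.6, 300.1]), array([27.6, 16.9]), np.float64(73.6)]
blank 264 [610.7 289.6  78.3] z [68.3 79.1 82.5] [array([609.4, 289.3]), array([73.5, 46.9]), np.float64(9.7)]
knob 41 [429.1 327.2  95.8] z [91.7 96.9 99.4] [array([427.7, 328.4]), array([23.2, 18.3]), np.float64(76.6)]
bed all ((552.1250610351562, 302.422607421875), (152.01010131835938, 317.976806640625), 89.88943481445312)
```

View pics/crop1.png

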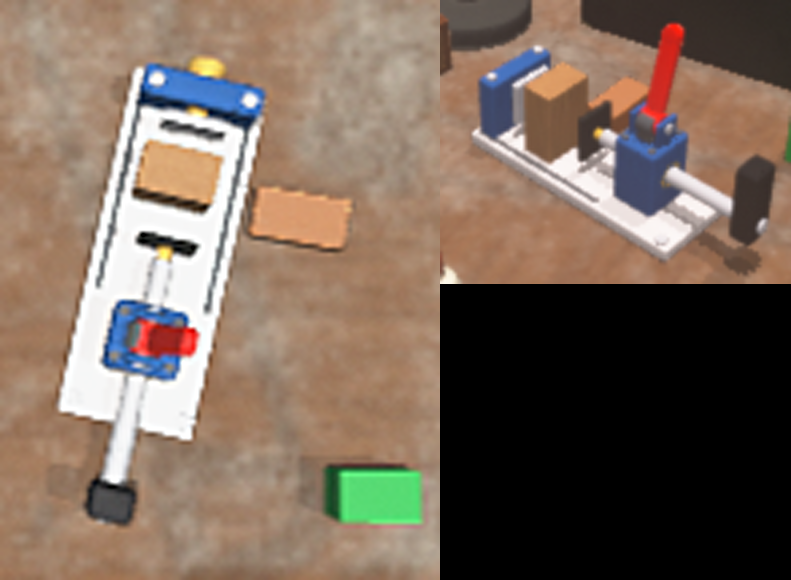

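The crop confirms it: the wooden blank is at crop (178,175), slightly askew between the pad at (167,243) and the anvil at (193,130). The wax block lies beside the bed at (300,215), and the lever leans to fixture -y.

```bash
python3 - <<'E'
from h import *
t=np.load("top0.npz");p=t["p"];K,T=t["K"],t["T"];P=cloud(t["d"],K,T)
def ray(u,v,z):
    r=T[:3,:3]@np.array([(u-K[0,2])/K[0,0],(v-K[1,2])/K[1,1],1]);o=T[:3,3];return (o+r*(z-o[2])/r[2])[:2]
f=lambda cx,cy,z:ray(275+cx/4-.4,140+cy/4-.4,z)
bl,br=f(60,411,12),f(192,438,12);tl=f(137,68,12)
print("bl br tl",bl,br,tl,"len",np.linalg.norm(bl-tl),np.linalg.norm(bl-br))
a1=np.arctan2(*(tl-bl)[::-1]);a2=np.arctan2(*(bl-br)[::-1])-np.pi/2
h=cv2.cvtColor(p,cv2.COLOR_RGB2HSV);blue=(h[...,0]>100)&(h[...,0]<130)&(h[...,1]>100);blue[:,:280]=0;blue[:,345:]=0;blue[:145]=0;blue[280:]=0
fe=blue&(P[...,0]>640)&(P[...,2]>60)
r=cv2.minAreaRect(P[fe][:,:2].astype(np.float32));print("fence",r)
kn=np.array(f(112,499,96));fc=f(204,90,68)
a3=np.arctan2(*(fc-kn)[::-1]);print("yaws",a1,a2,a3,"knob",kn,"fence c",fc)
yaw=-0.212
R=np.array([[np.cos(yaw),-np.sin(yaw)],[np.sin(yaw),np.cos(yaw)]])
o=(bl+br)/2+R@[85,0];o2=tl+R@[-125,-40];print("origin",o,o2)
for n,q in dict(knob=kn,fence=fc,blankc=f(178,175,78),pivot0=o).items():print(n,R.T@(q-o))
E
```

```text
bl br tl [477.53217974 355.78838485] [461.39718417 277.80051571] [681.98387537 309.15930009] len 209.70161513367847 79.63947397890475
fence ((659.1272583007812, 274.21942138671875), (68.25688934326172, 17.90145492553711), 76.87342834472656)
yaws -0.22423359189212017 -0.2040127459520793 -0.23175493029542837 knob [429.79207905 327.97508486] fence c [659.9868584  273.65020662]
origin [552.56170528 298.90912909] [551.36574874 296.35676146]
knob [-126.13699353    2.58259067]
fence [110.33499289  -2.08950473]
blankc [58.42296982  2.8765442 ]
pivot0 [0. 0.]
```

```bash
python3 -m handwheel '0.61 -0.48 0 0.39 1;0.61 -0.48 0 0 1;0.61 -0.48 0 0 1;0.61 -0.48 0 0 1;0.61 -0.48 0 0 1;0.61 -0.48 0 0 1;0.61 -0.48 0 0 1;0.61 -0.48 0 0 1;0.61 -0.48 0 0 1;0.61 -0.48 0 0 1;0 0 0 0 1;0 0 0 0 1' 20
```

```text
clock: 1.1
eef_pos: [386.0, 338.7, 205.1]
eef_rot: [-3.141, -0.001, 2.913]
wrist_force: [-0.9, 0.7, -0.5]
finger_gap: 17.9
finger_force: 0.0
```

```bash
python3 -m handwheel '0 0 -0.79 0 1;0 0 -0.79 0 1;0 0 -0.79 0 1;0 0 -0.8 0 1;0 0 0 0 1;0 0 0 0 1'; python3 - <<'E'
from h import *
o=[]
for n in("top","wrist"):
    p,d=camera(n);o.append(p);i=camera_info(n)
    if n=="wrist":print(i)
c=cv2.resize(o[0][145:285,275:395],None,fx=3,fy=3,interpolation=2)
cv2.imwrite("pics/a.png",np.hstack([c,o[1][:, 60:500]])[:,:,::-1])
E
```

```text
clock: 1.6
eef_pos: [384.2, 339.8, 78.4]
eef_rot: [-3.14, -0.002, 2.917]
wrist_force: [-0.3, 0.4, -0.2]
finger_gap: 0.4
finger_force: 0.0
{'intrinsics': array([[325.1922621 ,   0.        , 285.41013558],
       [  0.        , 325.1922621 , 208.49718201],
       [  0.        ,   0.        ,   1.        ]]), 'world_from_camera': array([[ 2.23074625e-01,  9.45665280e-01,  2.36547859e-01,
         3.17925050e+02],
       [ 9.74800117e-01, -2.16796000e-01, -5.25759179e-02,
         3.56482896e+02],
       [ 1.56340947e-03,  2.42315233e-01, -9.70196312e-01,
         2.59721181e+02],
       [ 0.00000000e+00,  0.00000000e+00,  0.00000000e+00,
         1.00000000e+00]])}
```

View pics/a.png

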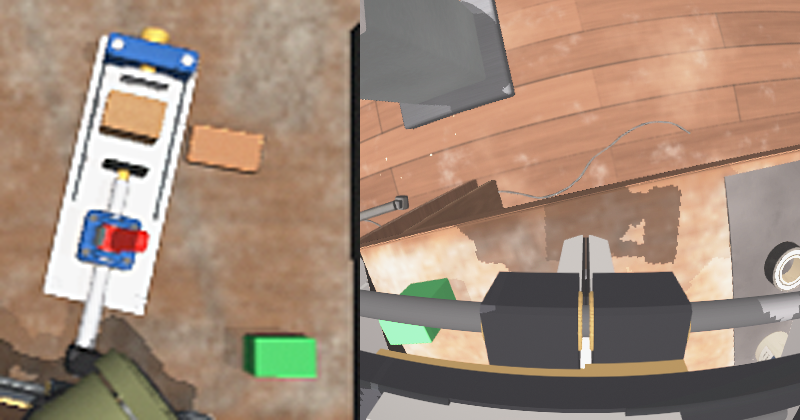

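Top crop: the gripper stands behind the knob at (83,357), with its path along the rod clear. The wrist view shows the closed fingers, and the knob is hidden. Next I'll approach and make contact slowly.

```bash
python3 -m handwheel '0.195 -0.045 0 0 1;0.195 -0.045 0 0 1;0.146 -0.034 0 0 1;0.049 -0.011 0 0 1;0.049 -0.011 0 0 1;0.049 -0.011 0 0 1;0.049 -0.011 0 0 1'; python3 -m handwheel '0.049 -0.011 0 0 1;0.049 -0.011 0 0 1;0.049 -0.011 0 0 1;0.049 -0.011 0 0 1;0.049 -0.011 0 0 1'
```

```text
clock: 2.28
eef_pos: [414.3, 333.0, 79.2]
eef_rot: [3.141, -0.001, 2.915]
wrist_force: [-9.1, 1.6, 6.2]
finger_gap: 0.4
finger_force: 4.6
clock: 2.7
eef_pos: [424.0, 330.8, 79.2]
eef_rot: [3.142, -0.002, 2.916]
wrist_force: [-8.5, 1.7, 7.0]
finger_gap: 0.4
finger_force: 4.6
```

```bash
python3 -m handwheel '0.049 -0.011 0 0 1;0.049 -0.011 0 0 1;0.049 -0.011 0 0 1;0.049 -0.011 0 0 1;0.049 -0.011 0 0 1'; python3 - <<'E'
from h import *
o=[]
for n in("top","scene"):
    p,d=camera(n);o.append(p)
c=cv2.resize(o[0][145:285,285:345],None,fx=4,fy=4,interpolation=2)
e=cv2.resize(o[1][165:275,225:345],None,fx=4.4,fy=4.4,interpolation=2)
k=np.zeros((560,240+e.shape[1],3),np.uint8);k[:560,:240]=c;k[:e.shape[0],240:]=e
cv2.imwrite("pics/b.png",k[:,:,::-1])
E
```

```text
clock: 3.12
eef_pos: [433.7, 328.5, 79.2]
eef_rot: [-3.141, -0.002, 2.916]
wrist_force: [-10.2, 1.8, 7.1]
finger_gap: 0.4
finger_force: 4.7
```

View pics/b.png

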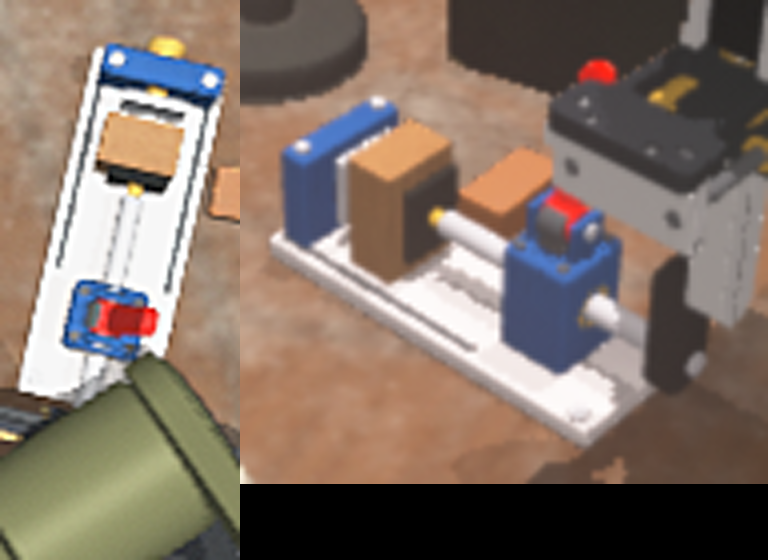

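Pad now touches the blank (top crop (135,178)), and the blank is still a little short of the anvil at (150,105). I'll go on slowly, watching the force.

```bash
R='eef_pos|wrist'; python3 -m handwheel '0.024 -0.0055 0 0 1;0.024 -0.0055 0 0 1'|grep -E $R; python3 -m handwheel '0.024 -0.0055 0 0 1;0.024 -0.0055 0 0 1'|grep -E $R;python3 -m handwheel '0.024 -0.0055 0 0 1;0.024 -0.0055 0 0 1'|grep -E $R
```

```text
eef_pos: [435.6, 328.1, 79.1]
wrist_force: [-9.7, 2.3, 5.9]
eef_pos: [437.5, 327.7, 79.1]
wrist_force: [-9.9, 1.8, 5.8]
eef_pos: [439.5, 327.3, 79.1]
wrist_force: [-9.6, 1.9, 5.4]
```

```bash
R='eef_pos|wrist'; python3 -m handwheel '0.024 -0.0055 0 0 1;0.024 -0.0055 0 0 1'|grep -E $R; python3 -m handwheel '0.024 -0.0055 0 0 1;0.024 -0.0055 0 0 1'|grep -E $R
```

```text
eef_pos: [441.3, 326.8, 79.1]
wrist_force: [-8.7, 1.3, 6.3]
eef_pos: [443.3, 326.3, 79.1]
wrist_force: [-9.2, 1.3, 7.1]
```

```bash
python3 - <<'E'
from h import *
o=[]
for n in("top","scene"):
    p,d=camera(n);o.append(p)
c=cv2.resize(o[0][150:210,290:345],None,fx=5,fy=5,interpolation=2)
e=cv2.resize(o[1][180:245,228:300],None,fx=7,fy=7,interpolation=2)
k=np.zeros((max(len(c),len(e)),c.shape[1]+e.shape[1],3),np.uint8);k[:len(c),:c.shape[1]]=c;k[:len(e),c.shape[1]:]=e
cv2.imwrite("pics/c.png",k[:,:,::-1])
E
```

```text
(no output)
```

View pics/c.png

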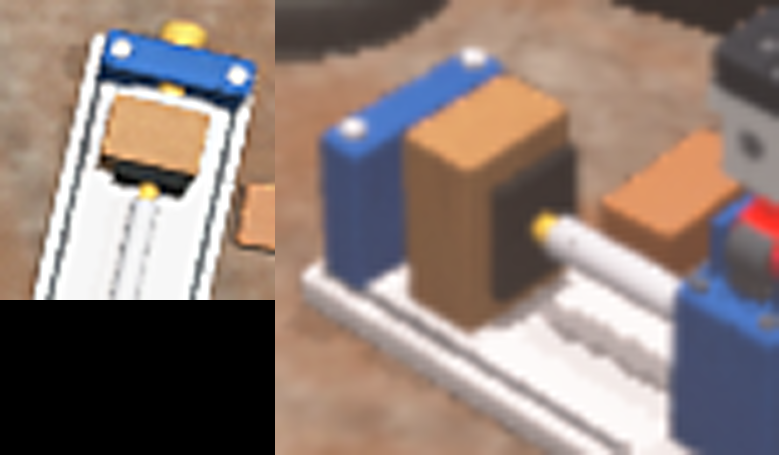

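Blank is close to the anvil, with the yellow anvil screw still just showing at (172,90). The pad sits flat on the blank and the plunger is visible at (543,228). Continuing.

```bash
R='eef_pos|wrist'; python3 -m handwheel '0.024 -0.0055 0 0 1;0.024 -0.0055 0 0 1'|grep -E $R; python3 -m handwheel '0.024 -0.0055 0 0 1'|grep -E $R; python3 -m handwheel '0.024 -0.0055 0 0 1'|grep -E $R
```

```text
eef_pos: [445.0, 326.0, 79.1]
wrist_force: [-12.2, 1.9, 7.5]
eef_pos: [445.8, 325.8, 79.1]
wrist_force: [-12.8, 2.2, 7.8]
eef_pos: [446.6, 325.6, 79.1]
wrist_force: [-13.8, 1.7, 9.7]
```

```bash
python3 -m handwheel '0 0 0 0 1;0 0 0 0 1'|grep -E 'eef_pos|wrist'; python3 - <<'E'
from h import *
o=[]
for n in("top","scene"):
    p,d=camera(n);o.append(p)
c=cv2.resize(o[0][150:210,290:345],None,fx=5,fy=5,interpolation=2)
e=cv2.resize(o[1][180:245,228:300],None,fx=7,fy=7,interpolation=2)
k=np.zeros((max(len(c),len(e)),c.shape[1]+e.shape[1],3),np.uint8);k[:len(c),:c.shape[1]]=c;k[:len(e),c.shape[1]:]=e
cv2.imwrite("pics/d.png",k[:,:,::-1])
E
```

```text
eef_pos: [446.7, 325.5, 79.1]
wrist_force: [-12.4, 2.3, 8.0]
```

View pics/d.png

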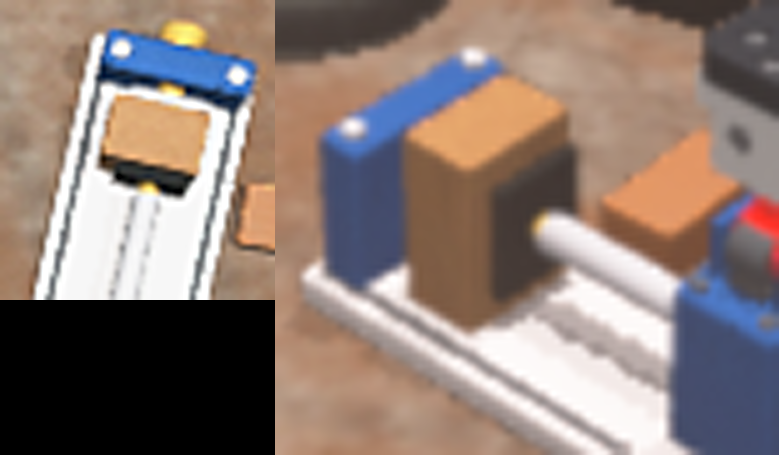

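```bash
python3 - <<'E'
import cv2,numpy as np
for f,s,(x0,y0,x1,y1) in(("b",4.4,(415,190,470,250)),("c",7,(515,200,575,255)),("d",7,(515,200,575,255))):
    c=cv2.imread(f"pics/{f}.png")[y0:y1,x0:x1].astype(float)
    w=np.clip(c[...,2]-c[...,0],0,None);w[w<25]=0   # yellowness R-B
    m=c[...,2]-c[...,0]>50
    print(f,"area px",w.sum()/s/s/100,m.sum()/s/s)
E
```

```text
b area px 31.320247933884293 26.60123966942148
c area px 15.875510204081634 12.775510204081632
d area px 5.3967346938775504 4.714285714285714
```

```bash
python3 - <<'E'
import cv2,numpy as np
for f,s,(x0,y0,x1,y1) in(("b",4.4,(417,199,455,234)),("c",7,(515,200,575,255)),("d",7,(515,200,575,255))):
    c=cv2.imread(f"pics/{f}.png")[y0:y1,x0:x1]
    c=cv2.resize(c,(60,55)).astype(float)
    w=c[...,2]-c[...,0];w[w<25]=0
    # profile along columns
    print(f,round(w.sum()/4900,2),(w.sum(0)/100).round().astype(int)[::3])
E
```

```text
b 15.59 [ 0  0  0  0  0  5 15 24 35 41 41 36 27 18 10  4  0  0  0  0]
c 15.88 [ 0  0  0  0  2  9 19 29 38 42 39 32 21 14  8  3  0  0  0  0]
d 5.4 [ 0  0  0  0  2  7 13 17 18 15 10  5  0  0  0  0  0  0  0  0]
```

Blank has not moved between the two pictures, while the rod end advanced about 3.3 mm into the plunger, whose yellow part shrank to about 40 %. Force rose about 4.3 N above the drag. All of this fits roughly 3 mm of pad travel. I'll back off and go round to the lever's -y side.

```bash
python3 -m handwheel '-0.12 0.028 0 0 1;-0.36 0.083 0 0 1;0 0 0.4 0 1;0 0 0.8 0 1;0 0 0.8 0 1;0 0 0.8 0 1;0 0 0.35 0 1;0.483 -0.511 0 0 1;0.483 -0.511 0 0 1;0.483 -0.511 0 0 1;0.483 -0.511 0 0 1;0 0 0 0 1'; python3 -m handwheel '0 0 0 0 1;0 0 -0.5 0 1;0 0 -0.5 0 1;0 0 -0.35 0 1;0 0 0 0 1;0 0 0 0 1'
python3 - <<'E'
from h import *
o=[]
for n in("top","scene"):
    p,d=camera(n);o.append(p)
c=cv2.resize(o[0][150:270,275:355],None,fx=4,fy=4,interpolation=2)
e=cv2.resize(o[1][150:270,225:345],None,fx=4,fy=4,interpolation=2)
cv2.imwrite("pics/e.png",np.hstack([c,e])[:,:,::-1])
E
```

```text
clock: 5.75
eef_pos: [508.3, 244.7, 204.7]
eef_rot: [-3.141, 0.001, 2.912]
wrist_force: [-0.2, -0.0, -0.1]
finger_gap: 0.4
finger_force: 0.0
clock: 6.25
eef_pos: [505.2, 248.5, 150.8]
eef_rot: [-3.141, -0.001, 2.917]
wrist_force: [0.5, -0.8, 0.4]
finger_gap: 0.5
finger_force: 0.0
```

View pics/e.png

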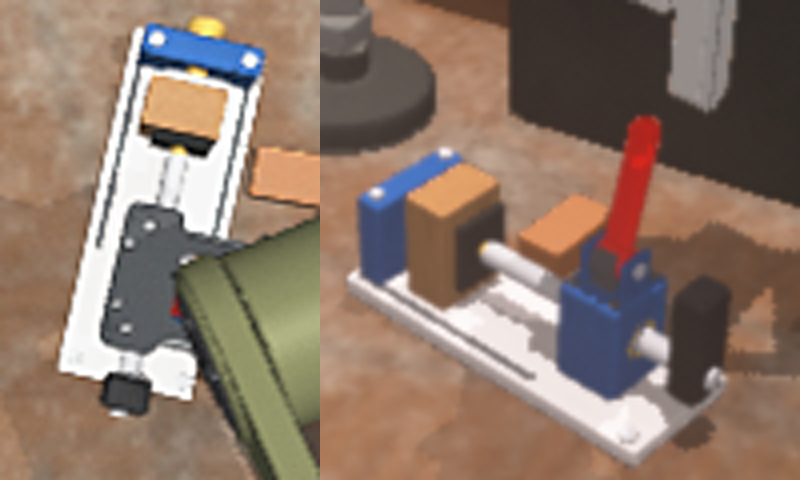

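Fingers at scene crop (700,90) hang on the -y side of the lever, whose tip is at (645,125). The knob and rod stayed in place. Now I'll push the lever along its arc.

```bash
R='eef_pos|wrist'; python3 -m handwheel '0.056 0.244 0 0 1;0.056 0.244 0 0 1;0.028 0.122 0 0 1;0.028 0.122 0 0 1;0.028 0.122 0 0 1;0.028 0.122 0 0 1;0.028 0.122 0 0 1;0.028 0.122 0 0 1;0.028 0.122 0 0 1'|grep -E $R
python3 -m handwheel '0.028 0.122 -0.02 0 1;0.028 0.122 -0.04 0 1'|grep -E $R
python3 -m handwheel '0.028 0.122 -0.05 0 1;0.02 0.088 -0.06 0 1'|grep -E $R
```

```text
eef_pos: [518.1, 302.0, 150.6]
wrist_force: [-0.2, -3.5, -1.2]
eef_pos: [520.5, 311.9, 148.5]
wrist_force: [-1.0, -3.5, 3.9]
eef_pos: [522.5, 320.5, 144.2]
wrist_force: [-0.2, -3.4, 5.7]
```

```bash
R='eef_pos|wrist'; python3 -m handwheel '0.023 0.101 -0.055 0 1;0.023 0.101 -0.055 0 1;0.023 0.101 -0.055 0 1;0.023 0.101 -0.055 0 1'|grep -E $R
python3 -m handwheel '0.023 0.1 -0.125 0 1;0.023 0.1 -0.125 0 1;0.023 0.1 -0.125 0 1'|grep -E $R
python3 -m handwheel '0.015 0.067 -0.148 0 1;0.015 0.067 -0.148 0 1;0 0 0 0 1'|grep -E $R
```

```text
eef_pos: [526.2, 336.4, 135.3]
wrist_force: [-0.8, -4.9, 2.6]
eef_pos: [529.3, 349.1, 121.1]
wrist_force: [-1.4, -1.8, 11.6]
eef_pos: [530.1, 354.7, 107.9]
wrist_force: [-0.1, 1.3, 1.1]
```

Force vanished, so the lever has probably snapped over. I'll retreat upward and look.

```bash
python3 -m handwheel '0 0 0.4 0 1;0 0 0.8 0 1;0 0 0.8 0 1;0 0 0.6 0 1;-0.5 0.6 0 0 1;-0.6 0.6 0 0 1;-0.6 0.6 0 0 1;-0.6 0.6 0 0 1;-0.6 0.6 0 0 1;-0.5 0.5 0 0 1;0 0 0 0 1;0 0 0 0 1'
python3 - <<'E'
from h import *
o=[]
for n in("top","scene"):
    p,d=camera(n);o.append(p)
    if n=="top":
        i=camera_info(n);P=cloud(d,i["intrinsics"],i["world_from_camera"]);h=cv2.cvtColor(p,cv2.COLOR_RGB2HSV)
        m=((h[...,0]<5)|(h[...,0]>174))&(h[...,1]>150);m[:150]=0;m[270:]=0;m[:,:270]=0;m[:,345:]=0
        q=P[m];print("red z",np.percentile(q[:,2],[5,50,95]),cv2.minAreaRect(q[:,:2].astype(np.float32)))
        for nm,lo,hi,b in(("fence",640,700,1),):
            pass
        bl=(h[...,0]>5)&(h[...,0]<20)&(h[...,1]>90)&(P[...,2]>72)&(P[...,2]<90)&(P[...,0]>590)&(P[...,0]<660)&(abs(P[...,1]-285)<45)
        print("blank",cv2.minAreaRect(P[bl][:,:2].astype(np.float32)))
c=cv2.resize(o[0][150:270,275:355],None,fx=4,fy=4,interpolation=2)
e=cv2.resize(o[1][150:270,225:345],None,fx=4,fy=4,interpolation=2)
cv2.imwrite("pics/f.png",np.hstack([c,e])[:,:,::-1])
E
```

```text
clock: 9.27
eef_pos: [392.7, 494.5, 211.8]
eef_rot: [-3.142, -0.0, 2.918]
wrist_force: [-0.0, -0.2, 0.3]
finger_gap: 0.3
finger_force: 0.0
red z [ 93.36262487 100.74836241 114.64529529] ((524.1202392578125, 337.9002990722656), (58.5548095703125, 74.22403717041016), 18.5245418548584)
blank ((625.6043701171875, 285.6903991699219), (43.53507995605469, 28.57929039001465), 77.24847412109375)
```

View pics/f.png

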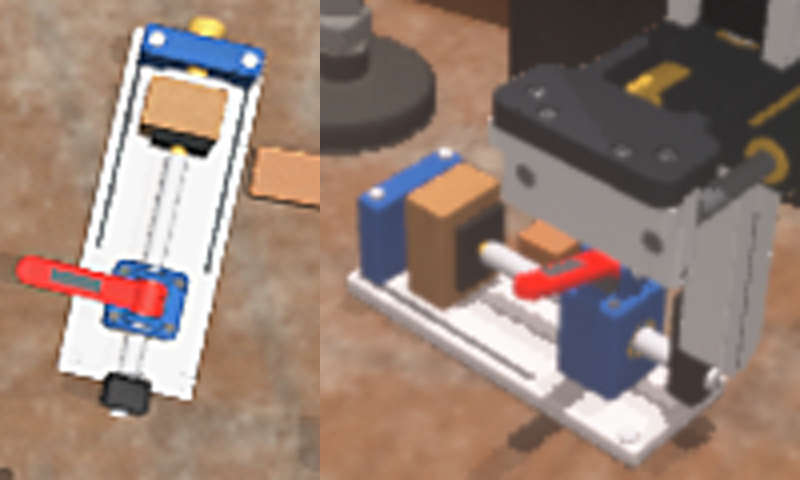

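```bash
python3 - <<'E'
from h import *
p,d=camera("top");i=camera_info("top");P=cloud(d,i["intrinsics"],i["world_from_camera"]);h=cv2.cvtColor(p,cv2.COLOR_RGB2HSV)
m=((h[...,0]<5)|(h[...,0]>174))&(h[...,1]>150);m[:150]=0;m[270:]=0;m[:,:270]=0;m[:,345:]=0
q=P[m];y=(q[:,:2]-[517.9,306.8])@[.2241,.9746]
for a in range(-10,95,15):
    k=(y>=a)&(y<a+15)
    if k.any():print(a,k.sum(),np.median(q[k,2]).round(1))
E
```

```text
-10 46 96.6
5 49 95.8
20 33 100.0
35 26 106.5
50 43 110.5
65 28 113.0
```

```bash
python3 - <<'E'
from h import *
def ray(n,u,v):
    i=camera_info(n);K,T=i["intrinsics"],i["world_from_camera"]
    r=T[:3,:3]@np.array([(u-K[0,2])/K[0,0],(v-K[1,2])/K[1,1],1]);return T[:3,3],r/np.linalg.norm(r)
def tri(a,b):
    (o1,r1),(o2,r2)=ray("top",*a),ray("scene",*b)
    s=np.linalg.lstsq(np.c_[r1,-r2],o2-o1,rcond=None)[0];x,y=o1+s[0]*r1,o2+s[1]*r2
    return (x+y)/2,np.linalg.norm(x-y)
for a,b in(((280.,216.9),(274.7,221.2)),):
    x,e=tri(a,b);print(x,e,"fix y",(x[:2]-[517.9,306.8])@[.2241,.9746])
E
```

```text
[534.31331484 377.61051191 111.7696814 ] 2.018927402695934 fix y 72.69014876488971
```

Top crop: the lever now points to +y, tip at (25,270), but depth and triangulation put its tip about 20 mm above level, so it is only near centre and not on its stop. I'll go back and press it down from above.

```bash
R='eef_pos|wrist'; python3 -m handwheel '0.577 -0.538 0 0 1;0.577 -0.538 0 0 1;0.577 -0.538 0 0 1;0.577 -0.538 0 0 1;0.577 -0.538 0 0 1;0.577 -0.538 0 0 1;0 0 0 0 1;0 0 -0.72 0 1;0 0 -0.72 0 1;0 0 -0.6 0 1;0 0 0 0 1;0 0 0 0 1'|grep -E $R
python3 -m handwheel '0 0 -0.1 0 1;0 0 -0.1 0 1;0 0 -0.1 0 1'|grep -E $R
python3 -m handwheel '0 0 -0.1 0 1;0 0 -0.1 0 1'|grep -E $R
```

```text
eef_pos: [532.2, 363.7, 130.3]
wrist_force: [-0.2, 0.7, 0.4]
eef_pos: [532.8, 364.5, 119.7]
wrist_force: [0.4, -0.1, 0.5]
eef_pos: [532.4, 364.3, 110.6]
wrist_force: [0.6, -0.6, -0.0]
```

```bash
R='eef_pos|wrist'; python3 -m handwheel '0 0 -0.08 0 1;0 0 -0.08 0 1'|grep -E $R
python3 -m handwheel '0 0 -0.06 0 1;0 0 -0.06 0 1'|grep -E $R
python3 -m handwheel '0 0 -0.05 0 1;0 0 0 0 1'|grep -E $R
```

```text
eef_pos: [532.6, 364.8, 104.8]
wrist_force: [-0.2, 1.7, 5.1]
eef_pos: [532.7, 364.9, 100.1]
wrist_force: [1.1, 2.0, 4.6]
eef_pos: [532.1, 364.1, 96.9]
wrist_force: [0.2, -0.8, 0.8]
```

```bash
python3 -m handwheel '0 0 0.4 0 1;0 0 0.8 0 1;0 0 0.8 0 1;0 0 0.8 0 1;-0.5 0.6 0 0 1;-0.6 0.6 0 0 1;-0.6 0.6 0 0 1;-0.6 0.6 0 0 1;-0.6 0.6 0 0 1;-0.5 0.5 0 0 1;0 0 0 0 1;0 0 0 0 1'|grep eef_pos
cat > chk.py <<'E'
from h import *
p,d=camera("top");i=camera_info("top");P=cloud(d,i["intrinsics"],i["world_from_camera"]);h=cv2.cvtColor(p,cv2.COLOR_RGB2HSV)
m=((h[...,0]<5)|(h[...,0]>174))&(h[...,1]>150);m[:150]=0;m[270:]=0;m[:,:270]=0;m[:,345:]=0
q=P[m];y=(q[:,:2]-[517.9,306.8])@[.2241,.9746]
for a in range(-10,95,15):
    k=(y>=a)&(y<a+15)
    if k.any():print(a,k.sum(),np.median(q[k,2]).round(1))
print("ymax",y.max())
s,_=camera("scene")
c=cv2.resize(p[150:270,275:355],None,fx=4,fy=4,interpolation=2)
e=cv2.resize(s[150:270,225:345],None,fx=4,fy=4,interpolation=2)
cv2.imwrite("pics/g.png",np.hstack([c,e])[:,:,::-1])
E
python3 chk.py
```

```text
eef_pos: [395.3, 504.7, 208.9]
-10 46 96.2
5 49 92.5
20 36 92.9
35 21 91.5
50 30 91.3
65 38 90.8
ymax 79.61495785984398
```

View pics/g.png

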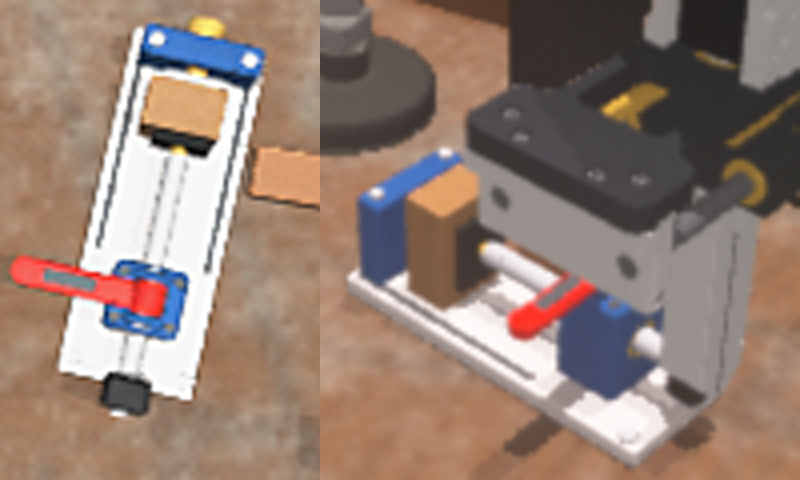

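The lever is now level and on its stop: its top lies at z ≈ 91 along its whole length, tip at (20,270). The blank is square at (185,108), the rod is unmoved, and the gripper is clear. Handing in.

```bash
python3 -c "
from cell import *
print(sign_off())"
```

```text
the job is handed in; nothing more can be done
None
```

The job is handed in: the blank stands square against the anvil with the pad pushed back about 3 mm (judged from force and pictures). The lever is down on its stop after a second push, and the robot is clear of the fixture.

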